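# Set the thruster steering ring to the green marker and record it

## Task

On the round steering plate, push the red lever of the white thruster ring around its arc, with the outside of the fingers and without gripping its knob, until its red pointer points at the middle of the green marker. Then, with the ring standing at that setting, press the blue button on the controller box fully down and let it come up again, to record the position. Do not press the button before the ring is set, and leave the green and yellow markers and the other parts where they lie.

Things in the scene. Friction and masses are not known exactly. Their poses are not given: they have to be found in the camera images.
- dial: fixed round aluminium plate, 300 mm diameter, 8 mm thick, lying on the table; origin on the ring's vertical turning axis, at the plate's underside (table height); z up. The plate's black scale ticks run along its rim around its own +x direction, where the ring's joint reads 0. Two red brackets up to 46 mm above the table stand on its -x half, 70 to 110 mm from the axis
- ring (a joint): turning angle of the white thruster ring (104 mm diameter, top 43 mm above the table) about the plate's vertical axis, rad; 0 when the pointer lies along the plate's +x, grows anticlockwise seen from above, stops at -1.3 and 1.3. It turns stiffly (about 0.16 N m, so 2 to 4 N at the knob) and stays where it is left
- knob_top (a point): centre of the top face of the lever's red upright knob, 89 mm above the table: a round post 20 mm in diameter and 60 mm tall (from 29 mm to 89 mm above the table), its axis 70 mm from the ring's turning axis. Below it a red arm 16 mm wide, its top 39 mm above the table, joins it to the ring. x points radially outward along the lever, z up
- pointer_tip (a point): outer tip of the thin red pointer (5 mm wide), 92 mm from the turning axis, just above the plate, directly under the lever and turning with it; x points radially outward along the pointer, y sideways (anticlockwise)
- green_marker: green magnetic disc, 22 mm diameter, 8 mm tall, lying loose on the plate 108 to 133 mm from the turning axis, to one side of the pointer (either side); origin at its underside's centre
- yellow_marker: yellow magnetic disc of the same size on the other side of the pointer, marking another setting; to be left alone
- record (a joint): travel of the blue push button in m: 0 when up, 0.006 when fully down; a spring needs 5 N for full travel and brings it back up; it counts as pressed beyond 0.0045
- record_top (a point): centre of the top of the blue round button (28 mm diameter, pressed straight down), which stands in a grey housing on the middle of the black controller box (80 x 80 x 50 mm, fixed to the table), to the left or right of the plate
- teal_bracket: loose teal printed bracket, 75 x 60 x 45 mm, on the opposite side of the plate from the controller; origin at its underside's centre; bystander
- cup: empty paper cup, 76 mm across, 90 mm tall, beyond the plate; origin at its underside's centre; bystander
- cradle: loose black printed cradle, 60 x 70 x 50 mm, beyond the plate; origin at its underside's centre; bystander
Not all that is in view belongs to the job. What is shaped like the part that bears record but orange or purple is not meant.

How it is judged:
By the outcome, as a careful person would: the job done as asked, in the order asked, and still so for the second after the job is handed in, with the robot touching nothing.
It also fails if it takes over 51 s, if anything falls off the work surface, if the arm or the gripper's body presses on something with over 40 N, if the wrist force passes 120 N, or if a joint passes its speed limit or range.

## Robot

A 6-joint arm with a two-finger parallel gripper is mounted at the origin on the work surface. World frame = base frame: x ahead of the robot, y to its left, z up, the work surface at z = 0. Lengths are in m, angles in rad, forces in N, time in s.
With the tool pointing down it reaches from about 0.25 to 0.725 m from the base axis. Payload 9.7 kg.
Tool frame: the origin (TCP) lies midway between the tips of the shut fingers; the grasp point (between the pads) lies 19 mm behind it; z points along the fingers, y is the direction in which the jaws open and shut (so a half turn about z gives the same grasp; the last joint's range is limited). The gripper opens to 85 mm and grips with 20 to 120 N. Pads are 22 mm wide; open, the fingers measure 114 mm over their backs; the gripper's body (76 mm by 85 mm) begins 54 mm behind the grasp point. The pads swing forward as they close: fully open they stand 13 mm farther back than shut.
Start: joints at [-1.103, 0.087, 0.176, 1.66, 0, 1.571], TCP at [0.248, -0.491, 0.231] pointing down, gripper open.
Joint ranges: [-3.13, 3.13], [-0.85, 1.81], [-1.15, 1.24], [-2.2, 2.28], [-1.44, 1.52], [-3.14, 3.14]. Speed limits (rad/s): [2.22, 2.22, 2.57, 3.14, 3.14, 3.14].

## Interface

Orientations are given as a rotation vector (axis times angle).
In Python, from rig import arm, vision, job gives the robot as it stands.
- The arm moves only by the tool move_arm, never from a script. Its argument "increments" is a list of rows, each an object with "fingers": the closure, from 0 (fully open) to 1 (shut); "translation": the shift along the tool's x, y, z in mm, a list of three; "turn": the turn, a rotation vector about the tool's x, y, z in degrees, a list of three. A call has 1 to 12 rows; each row is the pose to reach, as a shift and turn from the pose commanded when the call began, along the tool's axes at that moment; what a row does not reach only later rows make up. A row lasts 1/12 s, in which the tool goes at most 41.7 mm and 7.16 degrees, less where a joint would pass 70% of its speed; a pose out of reach is approached as far as the arm can. A call with a gripper value outside its range is refused whole. The fingers move at their own pace and stop on an object; the grip force is fixed at half the most. Time passes only in rows, so rows that repeat a pose let the fingers close. It gives the time, the measured TCP pose, the force and the opening at its end, in the units of the state.
- arm.sense(): the state, without advancing time (a new reading comes with each control period).
- vision.grab_frame(name): name is "side" or "top" or "wrist"; returns (picture, depth): 400x640x3 uint8, red, green, blue; 400x640 float32, m along the optical axis (not along the pixel's ray), 0 where there is no reading.
- vision.camera_model(name): a dict with "K" (3x3 intrinsics, pixels), "position" and "attitude" of the camera in the world; the wrist camera has in their place "tool_from_camera" (4x4, takes a point from camera to tool coordinates, whose origin is the TCP and whose axes are the flange's). Camera axes: x right, y down, z forward; pixel columns grow to the right and rows downward; lengths in m; the calibration is good to about 2 mm. The wrist camera is an equidistant fisheye: a pixel r from the principal point sees the ray r / f radians off the axis. A picture is of the moment at which its call begins: read the wrist's pose just before it. camera_model takes no time and is no camera call.
- job.sign_off(): hands the job in, once; it reports no verdict.
The state is a dict: "clock": time; "joint_positions": joint angles; "qvel": joint speeds; "joint_efforts": joint torques, N m; "tcp_pos": TCP position; "tool_rot": TCP orientation; "wrist_force": force on the tool from outside, world axes, zero at the start; "moment": the same for the moment, N m; "gripper_width": finger opening in m.
Only numpy, scipy, OpenCV 4.12 (cv2) and the standard library are available. Lean on these libraries where they do the work, as an engineer would, in place of code of your own. Each camera call takes 0.05 s, during which the arm holds its last target.

## Working session

There is one attempt and no reset: what is moved stays moved. The work goes in short steps, Python scripts to look and compute and a tool call to move; the robot and the scene stay as the last step left them, time stands still between calls to the robot, and variables do not carry over. Pictures are saved under pics/ and viewed, and the job is handed in when it is done.

Besides the shell and the picture viewer there is one more tool, called after "Emit:" as name([rows], argument=value, ...), one row to a line, values as JSON. move_arm: Moves the arm, as the interface text tells. Its arguments: {"type":"object","properties":{"increments":{"type":"array"}},"required":["increments"]}

```bash
mkdir -p pics; ls; python3 - <<'E'
from rig import arm, vision, job
import cv2,numpy as np
np.set_printoptions(precision=4,suppress=True)
print(arm.sense())
for n in("top","side"):
    p,d=vision.grab_frame(n); cv2.imwrite(f"pics/{n}0.png",p[:,:,::-1]); np.savez(f"{n}0.npz",p=p,d=d)
    print(n,vision.camera_model(n))
print(vision.camera_model("wrist"))
E
```

```text
pics
{'clock': 0.0, 'joint_positions': array([-1.103 ,  0.0875,  0.1751,  1.6598,  0.    ,  1.5708]), 'qvel': array([ 0.0008, -0.0003, -0.0004, -0.0002, -0.0021,  0.0008]), 'joint_efforts': array([ -0.0012, -52.0386,  46.4806,   0.0161,  -0.0002,  -0.    ]), 'tcp_pos': array([ 0.2479, -0.4907,  0.2306]), 'tool_rot': array([-3.0547, -0.7279,  0.0005]), 'wrist_force': array([ 0.1117,  0.7064, -0.3194]), 'moment': array([ 0.0009, -0.0421,  0.0331]), 'gripper_width': 0.085096290189235}
top {'K': array([[375.2151,   0.    , 323.4326],
       [  0.    , 375.2151, 197.705 ],
       [  0.    ,   0.    ,   1.    ]]), 'position': array([ 0.4931, -0.0737,  1.1457]), 'attitude': array([-2.1791,  2.2195, -0.0497])}
side {'K': array([[432.4498,   0.    , 321.7923],
       [  0.    , 432.4498, 203.0005],
       [  0.    ,   0.    ,   1.    ]]), 'position': array([0.0064, 0.7519, 0.7756]), 'attitude': array([-0.7618,  2.4569, -1.2803])}
{'K': array([[309.7069,   0.    , 319.5636],
       [  0.    , 309.7069, 202.3454],
       [  0.    ,   0.    ,   1.    ]]), 'tool_from_camera': array([[ 0.    , -0.9663, -0.2573,  0.0653],
       [ 1.    ,  0.0002, -0.0006,  0.0003],
       [ 0.0006, -0.2573,  0.9663, -0.1439],
       [ 0.    ,  0.    ,  0.    ,  1.    ]])}
```

View pics/top0.png

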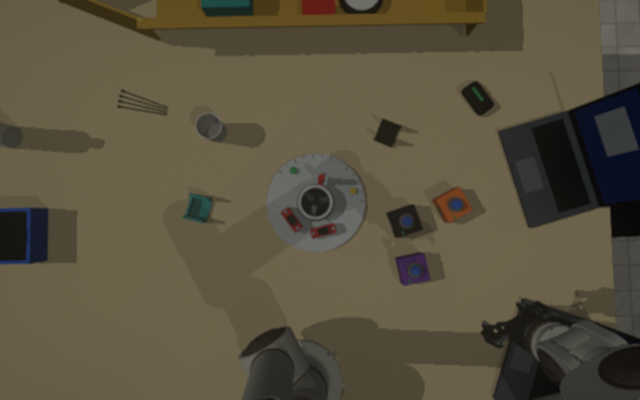

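View pics/side0.png

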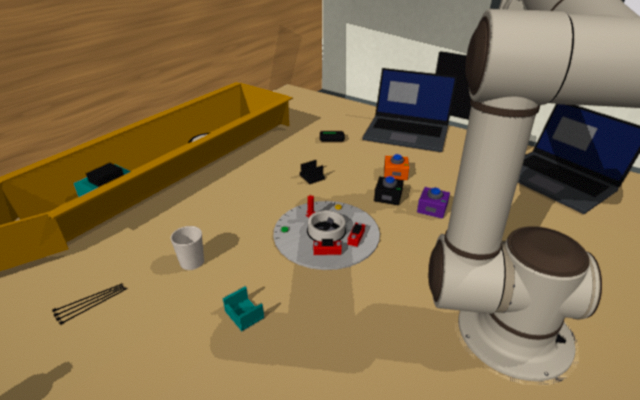

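Three blocks carry a blue button: black (405,221), orange (454,205) and purple (413,269) in the top view. The task asks for the black one. The red lever is near (321,180), green marker near (294,170), yellow near (353,191). I'll enlarge to confirm.

```bash
python3 - <<'E'
import cv2,numpy as np
p=np.load("top0.npz")["p"][:,:,::-1]
c=cv2.resize(p[145:290,255:480],None,fx=3.5,fy=3.5,interpolation=cv2.INTER_CUBIC)
c=np.clip(c.astype(float)*1.7,0,255).astype(np.uint8)
cv2.imwrite("pics/crop0.png",c)
E
```

```text
(no output)
```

View pics/crop0.png

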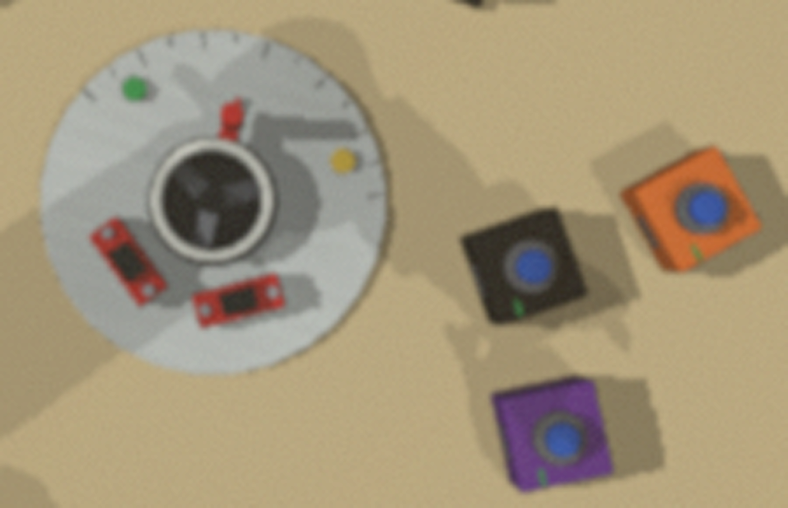

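The crop confirms it: the black box with the blue button at top-view (406,221) is the controller. The orange and purple ones are decoys. Now measuring.

```bash
cat > h.py <<'E'
import cv2,numpy as np
from scipy.spatial.transform import Rotation as R
from scipy.optimize import least_squares
from rig import arm, vision, job
np.set_printoptions(precision=4,suppress=True)
def ray(name,uv,pose=None):
    m=vision.camera_model(name);K=m["K"];uv=np.atleast_2d(uv).astype(float)
    x=(uv[:,0]-K[0,2])/K[0,0];y=(uv[:,1]-K[1,2])/K[1,1]
    if name=="wrist":
        r=np.hypot(x,y)+1e-12;d=np.c_[x/r*np.sin(r),y/r*np.sin(r),np.cos(r)]
        T=np.eye(4);T[:3,:3]=R.from_rotvec(pose[1]).as_matrix();T[:3,3]=pose[0];T=T@m["tool_from_camera"]
        return T[:3,3],d@T[:3,:3].T
    d=np.c_[x,y,np.ones_like(x)]
    return np.array(m["position"]),d@R.from_rotvec(m["attitude"]).as_matrix().T
def onz(name,uv,z,pose=None):
    o,d=ray(name,uv,pose);return o+d*((z-o[2])/d[:,2])[:,None]
def blobs(p,lo,hi,amin=8):
    h=cv2.cvtColor(p,cv2.COLOR_RGB2HSV)
    m=cv2.inRange(h,np.array(lo),np.array(hi))
    n,l,s,c=cv2.connectedComponentsWithStats(m)
    return [(s[i,4],c[i],l==i) for i in range(1,n) if s[i,4]>=amin],m
def circ(P):
    f=lambda q:np.hypot(P[:,0]-q[0],P[:,1]-q[1])-q[2]
    q=least_squares(f,[*P.mean(0)[:2],.1],loss="soft_l1",f_scale=.002);return q.x,np.abs(f(q.x)).mean()
E
python3 - <<'E'
from h import *
p=np.load("top0.npz")["p"]
for n,lo,hi,z in [("green",(45,60,40),(90,255,255),.016),("yellow",(20,130,60),(32,255,255),.016),("blue",(105,100,50),(130,255,255),.06),("red",(170,140,60),(180,255,255),.06),("red0",(0,170,60),(6,255,255),.06)]:
    for a,c,_ in blobs(p,lo,hi)[0]:
        if 230<c[0]<480 and 140<c[1]<290: print(n,a,c,onz("top",c,z)[0])
# plate: low saturation
h=cv2.cvtColor(p,cv2.COLOR_RGB2HSV)
m=((h[...,1]<60)&(h[...,2]>50)).astype(np.uint8)*255
m[:140]=0;m[270:]=0;m[:,:240]=0;m[:,385:]=0
m=cv2.morphologyEx(m,cv2.MORPH_CLOSE,np.ones((9,9)))
cs=max(cv2.findContours(m,0,cv2.CHAIN_APPROX_NONE)[0],key=cv2.contourArea)
print("plate",circ(onz("top",cs[:,0],.008)))
E
```

```text
green 35 [293.     169.8286] [0.6292 0.0153 0.016 ]
green 14 [402.7143 232.5   ] [ 0.4343 -0.3111  0.016 ]
yellow 25 [352.6  190.56] [ 0.5632 -0.1635  0.016 ]
blue 76 [456.4079 204.0789] [ 0.5157 -0.4596  0.06  ]
blue 67 [407.     220.8806] [ 0.4698 -0.3152  0.06  ]
blue 70 [415.4286 270.2143] [ 0.328  -0.3354  0.06  ]
red0 22 [320.4545 178.8636] [ 0.5961 -0.0674  0.06  ]
red0 8 [314. 230.] [ 0.4485 -0.0462  0.06  ]
plate (array([ 0.5307, -0.0505,  0.1502]), np.float64(0.0006985499391147699))
```

```bash
python3 - <<'E'
from h import *
s=arm.sense();M=R.from_rotvec(s["tool_rot"]).as_matrix();print(M)
for tgt in [(.5,-.045,.23),(.53,-.05,.23)]: print(M.T@(np.array(tgt)-s["tcp_pos"])*1000)
print("x yaw",np.degrees(np.arctan2(M[1,0],M[0,0])))
E
```

```text
[[ 0.8926  0.4509 -0.0005]
 [ 0.4509 -0.8926  0.0011]
 [ 0.     -0.0012 -1.    ]]
[ 425.9982 -284.1841    0.9978]
[ 450.5212 -266.1946    0.9764]
x yaw 26.800703831852978
```

Emit:
move_arm([
  {"fingers":1,"translation":[35,-24,-2],"turn":[0,0,1]},
  {"fingers":1,"translation":[71,-47,-4],"turn":[0,0,3]},
  {"fingers":1,"translation":[106,-71,-6],"turn":[0,0,5]},
  {"fingers":1,"translation":[142,-95,-8],"turn":[0,0,7]},
  {"fingers":1,"translation":[177,-118,-10],"turn":[0,0,9]},
  {"fingers":1,"translation":[213,-142,-12],"turn":[0,0,11]},
  {"fingers":1,"translation":[248,-166,-14],"turn":[0,0,13]},
  {"fingers":1,"translation":[284,-189,-16],"turn":[0,0,15]},
  {"fingers":1,"translation":[319,-213,-18],"turn":[0,0,17]},
  {"fingers":1,"translation":[355,-237,-20],"turn":[0,0,17]},
  {"fingers":1,"translation":[390,-260,-20],"turn":[0,0,17]},
  {"fingers":1,"translation":[426,-284,-20],"turn":[0,0,17]},
])

```text
clock: 1.1
tcp_pos: [0.4946, -0.054, 0.2513]
tool_rot: [3.13, 0.269, 0.0]
wrist_force: [1.5, -1.5, -0.9]
gripper_width: 0.0001
```

Emit:
move_arm([
  {"fingers":1,"translation":[0,0,0],"turn":[0,0,0]},
  {"fingers":1,"translation":[0,0,0],"turn":[0,0,0]},
  {"fingers":1,"translation":[0,0,0],"turn":[0,0,0]},
  {"fingers":1,"translation":[0,0,0],"turn":[0,0,0]},
])

```text
clock: 1.43
tcp_pos: [0.4936, -0.057, 0.2512]
tool_rot: [3.13, 0.267, -0.0]
wrist_force: [-0.2, 0.5, -0.2]
gripper_width: -0.0
```

```bash
python3 - <<'E'
from h import *
s=arm.sense();print(s)
p,d=vision.grab_frame("wrist");np.savez("w1.npz",p=p,pos=s["tcp_pos"],rot=s["tool_rot"])
cv2.imwrite("pics/w1.png",np.clip(p[:,:,::-1]*1.4,0,255).astype(np.uint8))
E
```

```text
{'clock': 1.4333, 'joint_positions': array([-0.1149, -0.0314,  0.0938,  1.6963, -0.0002,  2.8567]), 'qvel': array([-0.0124, -0.0067,  0.0007, -0.0011,  0.001 ,  0.0031]), 'joint_efforts': array([  1.08  , -43.6583,  46.1472,  -0.027 ,   0.0294,  -0.001 ]), 'tcp_pos': array([ 0.4936, -0.057 ,  0.2512]), 'tool_rot': array([ 3.1302,  0.2667, -0.0005]), 'wrist_force': array([-0.2067,  0.5074, -0.1725]), 'moment': array([-0.0557,  0.049 , -0.0189]), 'gripper_width': -1.3989772622575684e-05}
```

View pics/w1.png

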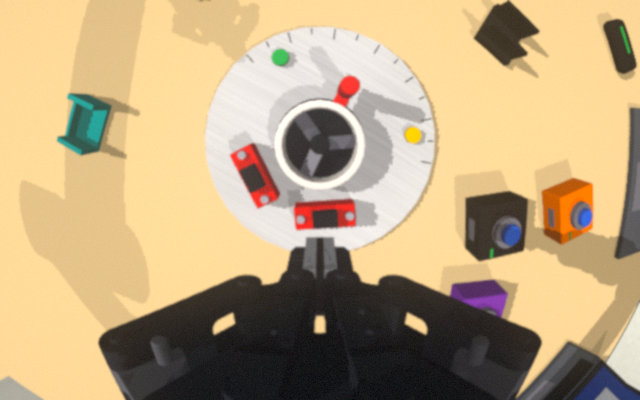

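```bash
cat >> h.py <<'E'
def meas(f):
    z=np.load(f);p=z["p"];pose=(z["pos"],z["rot"]);out={}
    for n,lo,hi,h in [("green",(45,70,40),(85,255,255),.016),("yellow",(22,130,60),(32,255,255),.016),("blue",(105,120,50),(125,255,255),.06),("red",(0,150,60),(8,255,255),.089)]:
        for a,c,l in blobs(p,lo,hi,30)[0]:
            if c[1]<330: print(n,a,c,onz("wrist",c,h,pose)[0])
    h=cv2.cvtColor(p,cv2.COLOR_RGB2HSV)
    return p,pose,h
E
python3 - <<'E'
from h import *
p,pose,h=meas("w1.npz")
m=((h[...,1]<45)&(h[...,2]>60)).astype(np.uint8)*255
m[:15]=0;m[255:]=0;m[:,:190]=0;m[:,450:]=0
m=cv2.morphologyEx(m,cv2.MORPH_CLOSE,np.ones((9,9)));cv2.imwrite("pics/m1.png",m)
cs=max(cv2.findContours(m,0,cv2.CHAIN_APPROX_NONE)[0],key=cv2.contourArea)[:,0]
cs=cs[cs[:,1]<200]
print("plate",circ(onz("wrist",cs,.008,pose)))
c=p[40:150,230:440,::-1];c=np.clip(c*1.3,0,255).astype(np.uint8)
cv2.imwrite("pics/w1c.png",cv2.resize(c,None,fx=3.8,fy=3.8,interpolation=cv2.INTER_CUBIC))
# button triangulation
q=np.load("top0.npz")["p"]
b1=[c for a,c,_ in blobs(q,(105,100,50),(130,255,255))[0] if 395<c[0]<420 and c[1]<240][0]
b2=[c for a,c,_ in blobs(p,(105,120,50),(125,255,255))[0] if 490<c[0]<530 and 215<c[1]<260]
print(b1,b2)
for z in(.055,.06,.065,.07):print(z,onz("top",b1,z)[0],onz("wrist",b2[0],z,pose)[0])
E
```

```text
green 129 [624.7519  39.2326] [ 0.8613 -0.566   0.016 ]
green 218 [280.0046  56.8899] [0.6302 0.0151 0.016 ]
green 1058 [ 83.5189 124.3989] [0.5179 0.3075 0.016 ]
green 49 [491.0612 252.449 ] [ 0.4253 -0.33    0.016 ]
yellow 207 [412.599  134.5459] [ 0.5647 -0.1629  0.016 ]
blue 168 [584.4583 216.8631] [ 0.5161 -0.4651  0.06  ]
blue 274 [511.5109 234.6387] [ 0.4694 -0.3217  0.06  ]
red 417 [346.4508  89.4964] [ 0.5942 -0.0663  0.089 ]
red 858 [256.4312 174.3403] [0.4958 0.0084 0.089 ]
red 921 [324.0945 211.7839] [ 0.4685 -0.0661  0.089 ]
plate (array([ 0.5321, -0.0504,  0.1487]), np.float64(0.00040938328384694446))
[407.     220.8806] [array([511.5109, 234.6387])]
0.055 [ 0.4697 -0.3163  0.055 ] [ 0.4681 -0.3258  0.055 ]
0.06 [ 0.4698 -0.3152  0.06  ] [ 0.4694 -0.3217  0.06  ]
0.065 [ 0.4699 -0.3141  0.065 ] [ 0.4707 -0.3175  0.065 ]
0.07 [ 0.47  -0.313  0.07 ] [ 0.4721 -0.3134  0.07  ]
```

View pics/w1c.png

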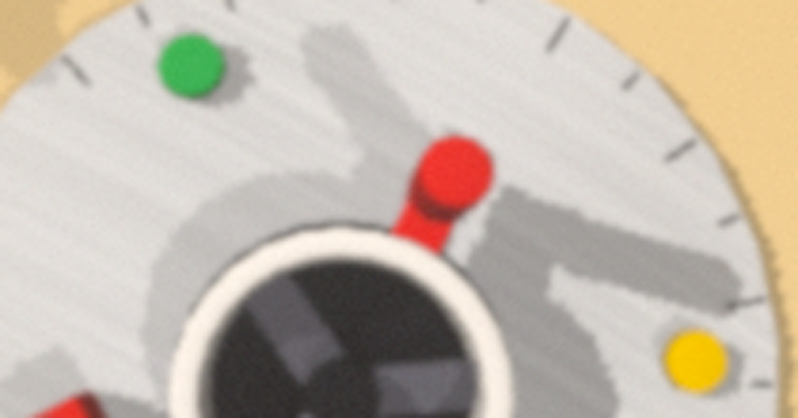

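The wrist view shows the knob top at about pixel (350,85), green marker at (280,57), yellow at (413,135) and the black controller's button at (511,235).

```bash
python3 - <<'E'
from h import *
z=np.load("w1.npz");pose=(z["pos"],z["rot"])
C=np.array([.5318,-.0504])
k=onz("wrist",[350,85.5],.089,pose)[0][:2];print(k,np.hypot(*(k-C)),np.degrees(np.arctan2(*(k-C)[::-1])))
g=np.array([.6300,.0152])-C;th=np.degrees(np.arctan2(g[1],g[0]));print("green",np.hypot(*g),th)
s=arm.sense();M=R.from_rotvec(s["tool_rot"]).as_matrix();print("yaw",np.degrees(np.arctan2(M[1,0],M[0,0])), M[:,2])
E
```

```text
[ 0.5988 -0.0691] 0.0695753186147908 -15.564564452959749
green 0.11809572388532953 33.743891633691234
yaw 9.706565671659629 [-0.     -0.0001 -1.    ]
```

Emit:
move_arm([
  {"fingers":1,"translation":[24,17,10],"turn":[0,0,2.5]},
  {"fingers":1,"translation":[47,34,20],"turn":[0,0,5]},
  {"fingers":1,"translation":[71,51,30],"turn":[0,0,7.5]},
  {"fingers":1,"translation":[95,68,40],"turn":[0,0,9.7]},
  {"fingers":1,"translation":[95,68,60],"turn":[0,0,9.7]},
  {"fingers":1,"translation":[95,68,85],"turn":[0,0,9.7]},
  {"fingers":1,"translation":[95,68,110],"turn":[0,0,9.7]},
  {"fingers":1,"translation":[95,68,135],"turn":[0,0,9.7]},
  {"fingers":1,"translation":[95,68,155],"turn":[0,0,9.7]},
  {"fingers":1,"translation":[95,68,175],"turn":[0,0,9.7]},
  {"fingers":1,"translation":[95,68,186],"turn":[0,0,9.7]},
  {"fingers":1,"translation":[95,68,186],"turn":[0,0,9.7]},
])

```text
clock: 2.48
tcp_pos: [0.5975, -0.1079, 0.0627]
tool_rot: [-3.141, 0.0, 0.006]
wrist_force: [-0.3, 0.1, 0.1]
gripper_width: 0.0002
```

```bash
cat >> h.py <<'E'
def look(n,f=1.3):
    s=arm.sense();p,d=vision.grab_frame("wrist");np.savez(n+".npz",p=p,pos=s["tcp_pos"],rot=s["tool_rot"])
    cv2.imwrite(f"pics/{n}.png",np.clip(p[:,:,::-1]*f,0,255).astype(np.uint8))
    M=R.from_rotvec(s["tool_rot"]).as_matrix()
    print(s["clock"],s["tcp_pos"],"yaw",np.degrees(np.arctan2(M[1,0],M[0,0])),s["joint_positions"],s["wrist_force"])
    return s,p
E
python3 - <<'E'
from h import *
look("w2")
E
```

```text
2.4833 [ 0.5975 -0.1079  0.0627] yaw -0.0013569589908762035 [-0.1787  0.227   0.0084  1.3561 -0.      2.9629] [-0.2725  0.0509  0.0531]
```

View pics/w2.png

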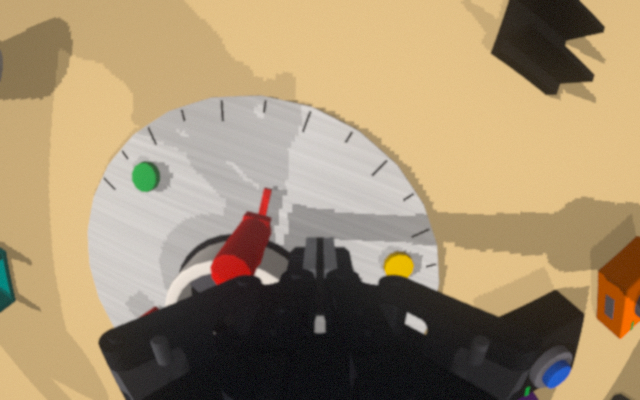

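```bash
python3 - <<'E'
from h import *
C=np.array([.5318,-.0504]);s=arm.sense()
for th in [-20,-15,-11,-7,-3,1,5,9,13,17,21,25,29,33.7]:
    t=np.radians(th);ps=max(0,th);a=np.radians(ps)
    P=C+.07*np.array([np.cos(t),np.sin(t)])-.0245*np.array([-np.sin(a),np.cos(a)])
    d=(P-s["tcp_pos"][:2])*1000;print(th,"tx %.1f ty %.1f tz turn %.1f"%(d[0],-d[1],-ps))
E
```

```text
-20 tx -0.8 ty -9.0 tz turn 0.0
-15 tx 1.1 ty -14.8 tz turn 0.0
-11 tx 2.2 ty -19.6 tz turn 0.0
-7 tx 2.9 ty -24.4 tz turn 0.0
-3 tx 3.4 ty -29.3 tz turn 0.0
1 tx 3.9 ty -34.2 tz turn -1.0
5 tx 5.3 ty -39.1 tz turn -5.0
9 tx 6.4 ty -44.2 tz turn -9.0
13 tx 7.2 ty -49.3 tz turn -13.0
17 tx 7.6 ty -54.5 tz turn -17.0
21 tx 7.6 ty -59.7 tz turn -21.0
25 tx 7.3 ty -64.8 tz turn -25.0
29 tx 6.6 ty -70.0 tz turn -29.0
33.7 tx 5.3 ty -75.9 tz turn -33.7
```

Emit:
move_arm([
  {"fingers":1,"translation":[0,-9,0],"turn":[0,0,0]},
  {"fingers":1,"translation":[1,-15,0],"turn":[0,0,0]},
  {"fingers":1,"translation":[2,-20,0],"turn":[0,0,0]},
  {"fingers":1,"translation":[3,-24,0],"turn":[0,0,0]},
  {"fingers":1,"translation":[3.5,-29,0],"turn":[0,0,0]},
  {"fingers":1,"translation":[4,-34,0],"turn":[0,0,-1]},
  {"fingers":1,"translation":[5,-39,0],"turn":[0,0,-5]},
  {"fingers":1,"translation":[6.5,-44,0],"turn":[0,0,-9]},
  {"fingers":1,"translation":[7,-49,0],"turn":[0,0,-13]},
  {"fingers":1,"translation":[7,-49,0],"turn":[0,0,-13]},
])

```text
clock: 3.37
tcp_pos: [0.6061, -0.0568, 0.0653]
tool_rot: [-3.12, -0.366, 0.0]
wrist_force: [0.2, -0.7, 0.7]
gripper_width: 0.0001
```

```bash
python3 - <<'E'
from h import *
look("w3")
E
```

```text
3.3667 [ 0.6061 -0.0568  0.0653] yaw 13.384640818175955 [-0.0937  0.2263  0.0126  1.3573  0.0005  2.8143] [ 0.226  -0.6668  0.7162]
```

View pics/w3.png

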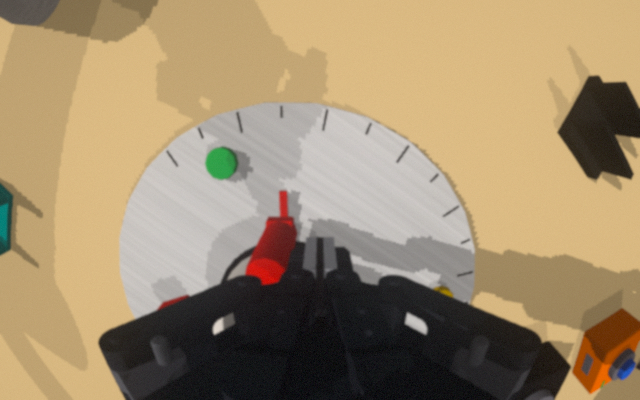

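The pointer (tip near (283,192)) has turned with the lever. It is measured next against the green marker at (221,163).

```bash
cat >> h.py <<'E'
C0=np.array([.5318,-.0504])
def angs(n,prow=None):
    z=np.load(n+".npz");p=z["p"];pose=(z["pos"],z["rot"])
    g=[b for b in blobs(p,(45,70,40),(85,255,255),60)[0] if 100<b[1][0]<560 and 60<b[1][1]<300]
    for a,c,l in g:
        G=onz("wrist",c,.014,pose)[0];print("green",c,G,np.hypot(*(G[:2]-C0)),"ang",np.degrees(np.arctan2(*(G[:2]-C0)[::-1])))
    h=cv2.cvtColor(p,cv2.COLOR_RGB2HSV)
    m=(((h[...,0]<8)|(h[...,0]>172))&(h[...,1]>110)&(h[...,2]>60))
    v,u=np.nonzero(m);P=onz("wrist",np.c_[u,v],.010,pose)[:,:2]-C0
    r=np.hypot(*P.T);a=np.degrees(np.arctan2(P[:,1],P[:,0]))
    # pointer: rows where run is thin
    for lo,hi in((.074,.080),(.080,.086),(.086,.092),(.092,.096)):
        k=(r>lo)&(r<hi)&(np.abs(a)<75)
        if k.any():print(lo,k.sum(),"ang mean %.2f min %.1f max %.1f"%(a[k].mean(),a[k].min(),a[k].max()), "px",u[k].mean().round(1),v[k].mean().round(1))
    m=((h[...,1]<45)&(h[...,2]>60)).astype(np.uint8)*255
    m=cv2.morphologyEx(m,cv2.MORPH_CLOSE,np.ones((9,9)))
    cs=max(cv2.findContours(m,0,cv2.CHAIN_APPROX_NONE)[0],key=cv2.contourArea)[:,0]
    Q=onz("wrist",cs,.008,pose);r=np.hypot(*(Q[:,:2]-C0).T);k=np.abs(r-.15)<.006
    print("plate",circ(Q[k]),k.sum())
E
python3 - <<'E'
from h import *
angs("w3")
E
```

```text
green [220.8938 162.7118] [0.6303 0.0154 0.014 ] 0.11849595134042681 ang 33.749043742318605
0.074 72 ang mean 13.97 min 12.2 max 15.9 px 283.5 211.0
0.08 57 ang mean 14.00 min 12.2 max 15.6 px 283.1 202.6
0.086 59 ang mean 14.03 min 12.6 max 15.7 px 282.7 194.6
plate (array([ 0.5319, -0.0504,  0.1491]), np.float64(0.00035808799924345105)) 587
```

```bash
cat >> h.py <<'E'
def plan(ths,d=.0257):
    s=arm.sense();M=R.from_rotvec(s["tool_rot"]).as_matrix();y0=np.degrees(np.arctan2(M[1,0],M[0,0]))
    for th in ths:
        t=np.radians(th);a=t
        P=C0+.07*np.array([np.cos(t),np.sin(t)])-d*np.array([-np.sin(a),np.cos(a)])
        v=M.T@(np.array([*P,.065])-s["tcp_pos"])*1000;print(th,v.round(1),"turn %.1f"%(y0-th))
E
python3 - <<'E'
from h import *
plan([14,17,20,23,26,29,32,33])
E
```

```text
14 [-0.3  1.3  0.1] turn -0.9
17 [ 0.9 -2.4  0.2] turn -3.9
20 [ 1.9 -6.2  0.2] turn -6.9
23 [  2.7 -10.    0.2] turn -9.9
26 [  3.3 -13.9   0.2] turn -12.9
29 [  3.7 -17.8   0.2] turn -15.9
32 [  3.9 -21.7   0.2] turn -18.9
33 [  3.9 -23.    0.2] turn -19.9
```

Emit:
move_arm([
  {"fingers":1,"translation":[1,-2.5,0],"turn":[0,0,-4]},
  {"fingers":1,"translation":[2,-6,0],"turn":[0,0,-7]},
  {"fingers":1,"translation":[2.5,-10,0],"turn":[0,0,-10]},
  {"fingers":1,"translation":[3.5,-14,0],"turn":[0,0,-13]},
  {"fingers":1,"translation":[3.5,-18,0],"turn":[0,0,-16]},
  {"fingers":1,"translation":[4,-21,0],"turn":[0,0,-19]},
  {"fingers":1,"translation":[4,-21.5,0],"turn":[0,0,-19]},
  {"fingers":1,"translation":[4,-21.5,0],"turn":[0,0,-19]},
])

```text
clock: 4.08
tcp_pos: [0.605, -0.036, 0.0651]
tool_rot: [-3.02, -0.864, 0.001]
wrist_force: [1.1, -0.9, 0.4]
gripper_width: -0.0001
```

```bash
python3 - <<'E'
from h import *
look("w4");angs("w4");plan([31,32,33,33.7],.0244)
E
```

```text
4.0833 [ 0.605  -0.036   0.0651] yaw 31.948837412486167 [-0.0595  0.22    0.0047  1.356   0.0003  2.5244] [ 1.0617 -0.9202  0.4383]
green [271.6254 148.5498] [0.6302 0.0154 0.014 ] 0.11838786488716764 ang 33.74306844970461
0.074 56 ang mean 29.89 min 28.3 max 31.5 px 284.0 209.5
0.08 69 ang mean 29.76 min 28.0 max 31.4 px 284.3 200.9
0.086 58 ang mean 29.82 min 28.2 max 31.3 px 284.3 192.8
plate (array([ 0.5319, -0.0505,  0.1491]), np.float64(0.0003263159776159438)) 593
31 [-0.1 -0.9  0.1] turn 1.0
32 [ 0.3 -2.2  0.1] turn -0.0
33 [ 0.8 -3.4  0.1] turn -1.0
33.7 [ 1.  -4.3  0.1] turn -1.7
```

View pics/w4.png

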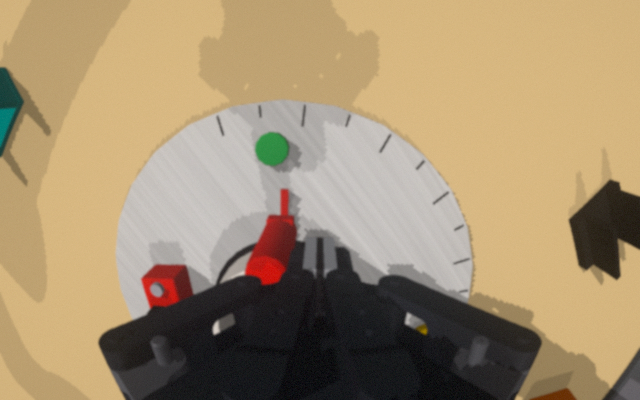

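The pointer at (284,193) is 3.9° short of the green marker at (272,149), so about 4.5 mm more is needed.

Emit:
move_arm([
  {"fingers":1,"translation":[0.5,-1.5,0],"turn":[0,0,-0.5]},
  {"fingers":1,"translation":[0.5,-3,0],"turn":[0,0,-1]},
  {"fingers":1,"translation":[1,-4,0],"turn":[0,0,-1.5]},
  {"fingers":1,"translation":[1,-4,0],"turn":[0,0,-1.5]},
  {"fingers":1,"translation":[1,-4,0],"turn":[0,0,-1.5]},
])

```text
clock: 4.55
tcp_pos: [0.6037, -0.0322, 0.0652]
tool_rot: [-3.007, -0.908, 0.001]
wrist_force: [1.0, -2.2, -0.5]
gripper_width: -0.0001
```

```bash
python3 - <<'E'
from h import *
look("w5");angs("w5")
E
```

```text
4.55 [ 0.6037 -0.0322  0.0652] yaw 33.59199495918337 [-0.0533  0.2164  0.0006  1.3554  0.0001  2.502 ] [ 0.9908 -2.1704 -0.5479]
green [279.8144 148.7244] [0.6302 0.0154 0.014 ] 0.11838851902489937 ang 33.76039870591201
0.074 64 ang mean 32.98 min 31.4 max 35.1 px 283.9 210.1
0.08 69 ang mean 33.02 min 31.5 max 34.7 px 283.7 200.9
0.086 54 ang mean 33.03 min 31.5 max 34.6 px 283.5 193.1
plate (array([ 0.5319, -0.0504,  0.149 ]), np.float64(0.00032617040637855334)) 594
```

Emit:
move_arm([
  {"fingers":1,"translation":[0,-0.5,0],"turn":[0,0,0]},
  {"fingers":1,"translation":[0,-1,0],"turn":[0,0,0]},
  {"fingers":1,"translation":[0,-1,0],"turn":[0,0,0]},
  {"fingers":1,"translation":[0,-1,0],"turn":[0,0,0]},
])

```text
clock: 4.93
tcp_pos: [0.6033, -0.0314, 0.0652]
tool_rot: [-3.007, -0.908, 0.0]
wrist_force: [1.0, -1.6, -1.5]
gripper_width: -0.0001
```

```bash
python3 - <<'E'
from h import *
look("w6");angs("w6")
E
```

```text
4.9333 [ 0.6033 -0.0314  0.0652] yaw 33.60210166313658 [-0.052   0.2151 -0.0009  1.3549  0.      2.5032] [ 0.99   -1.5985 -1.4514]
green [281.2514 148.8709] [0.6303 0.0154 0.014 ] 0.11841284988285854 ang 33.73421793225674
0.074 67 ang mean 33.70 min 32.1 max 35.6 px 283.8 209.9
0.08 64 ang mean 33.69 min 32.1 max 35.4 px 283.5 201.5
0.086 62 ang mean 33.63 min 32.1 max 35.2 px 283.4 193.6
plate (array([ 0.5319, -0.0505,  0.1491]), np.float64(0.0003255689220662629)) 592
```

Aligned to within 0.1°. Backing off sideways, then up.

Emit:
move_arm([
  {"fingers":1,"translation":[0,10,0],"turn":[0,0,0]},
  {"fingers":1,"translation":[0,20,0],"turn":[0,0,0]},
  {"fingers":1,"translation":[0,25,-10],"turn":[0,0,0]},
  {"fingers":1,"translation":[0,25,-40],"turn":[0,0,0]},
  {"fingers":1,"translation":[-10,25,-75],"turn":[0,0,0]},
  {"fingers":1,"translation":[-30,25,-105],"turn":[0,0,0]},
  {"fingers":1,"translation":[-50,25,-130],"turn":[0,0,0]},
  {"fingers":1,"translation":[-60,25,-140],"turn":[0,0,0]},
  {"fingers":1,"translation":[-60,25,-140],"turn":[0,0,0]},
  {"fingers":1,"translation":[-60,25,-140],"turn":[0,0,0]},
])

```text
clock: 5.82
tcp_pos: [0.5676, -0.0858, 0.2053]
tool_rot: [3.008, 0.906, 0.002]
wrist_force: [0.1, -0.0, -0.1]
gripper_width: 0.0001
```

```bash
python3 - <<'E'
from h import *
s,p=look("w7");angs("w7")
pose=(s["tcp_pos"],s["tool_rot"])
b=blobs(p,(105,120,50),(125,255,255),40)[0]
for a,c,_ in b: print(a,c,[onz("wrist",c,z,pose)[0] for z in(.06,.068)])
M=R.from_rotvec(s["tool_rot"]).as_matrix()
print(M.T@(np.array([.4705,-.314,.13])-s["tcp_pos"])*1000)
E
```

```text
5.8167 [ 0.5676 -0.0858  0.2053] yaw 33.54029866622441 [-0.1502  0.1357  0.1787  1.6127  0.0003  2.406 ] [ 0.1485 -0.0482 -0.0515]
green [272.9368  83.2421] [0.6304 0.0155 0.014 ] 0.11864029018004994 ang 33.74701404139469
0.074 150 ang mean 41.86 min 30.3 max 55.0 px 264.3 122.8
0.08 50 ang mean 39.80 min 31.2 max 50.6 px 266.2 118.1
0.086 23 ang mean 33.85 min 32.8 max 35.0 px 273.6 110.6
plate (array([ 0.5321, -0.0504,  0.1488]), np.float64(0.00039454276607733796)) 564
2064 [621.6841 372.5213] [array([ 0.6073, -0.9428,  0.06  ]), array([ 0.6077, -0.9181,  0.068 ])]
[-207.0918  136.4867   75.1715]
```

View pics/w7.png

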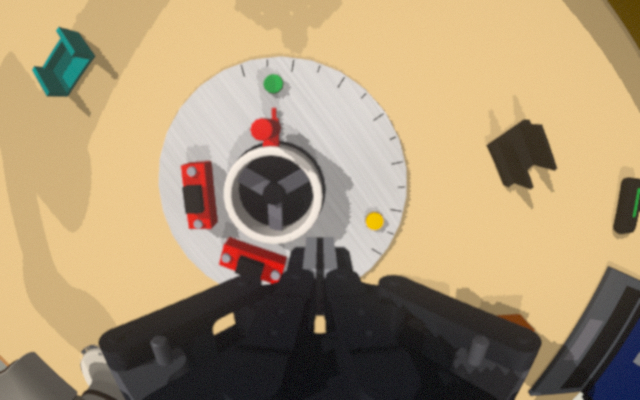

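Ring setting stays put: pointer tip (273,110) is lined up under the green marker (273,83), at 33.85° against 33.75°. Next: over to the button.

Emit:
move_arm([
  {"fingers":1,"translation":[-25,11,0],"turn":[0,0,3]},
  {"fingers":1,"translation":[-50,22,0],"turn":[0,0,6]},
  {"fingers":1,"translation":[-75,33,0],"turn":[0,0,10]},
  {"fingers":1,"translation":[-100,44,0],"turn":[0,0,14]},
  {"fingers":1,"translation":[-125,54,0],"turn":[0,0,18]},
  {"fingers":1,"translation":[-150,65,0],"turn":[0,0,22]},
  {"fingers":1,"translation":[-175,76,5],"turn":[0,0,26]},
  {"fingers":1,"translation":[-200,87,15],"turn":[0,0,30]},
  {"fingers":1,"translation":[-225,98,30],"turn":[0,0,33.5]},
  {"fingers":1,"translation":[-249,108,40],"turn":[0,0,33.5]},
  {"fingers":1,"translation":[-249,108,40],"turn":[0,0,33.5]},
  {"fingers":1,"translation":[-249,108,40],"turn":[0,0,33.5]},
])

```text
clock: 6.87
tcp_pos: [0.4188, -0.3133, 0.1625]
tool_rot: [-3.139, -0.0, 0.005]
wrist_force: [0.6, -0.8, 0.5]
gripper_width: 0.0005
```

```bash
python3 - <<'E'
from h import *
s,p=look("w8")
pose=(s["tcp_pos"],s["tool_rot"])
b=blobs(p,(105,120,50),(125,255,255),40)[0]
for a,c,_ in b: print(a,c,[onz("wrist",c,z,pose)[0] for z in(.06,.065,.07)])
M=R.from_rotvec(s["tool_rot"]).as_matrix()
print(M.T@(np.array([.4705,-.314,.08])-s["tcp_pos"])*1000)
E
```

```text
6.8667 [ 0.4188 -0.3133  0.1625] yaw 0.007204420865637358 [-0.6425  0.0117 -0.0352  1.5283  0.0002  2.499 ] [ 0.6114 -0.7553  0.5463]
745 [491.0349  91.6537] [array([ 0.5177, -0.4617,  0.06  ]), array([ 0.5171, -0.4587,  0.065 ]), array([ 0.5164, -0.4557,  0.07  ])]
1005 [320.4925 137.8896] [array([ 0.4709, -0.3137,  0.06  ]), array([ 0.4712, -0.3137,  0.065 ]), array([ 0.4715, -0.3137,  0.07  ])]
795 [611.9572 376.2038] [array([ 0.0597, -0.896 ,  0.06  ]), array([ 0.0683, -0.8842,  0.065 ]), array([ 0.077 , -0.8724,  0.07  ])]
[52.0221  0.9394 82.359 ]
```

View pics/w8.png

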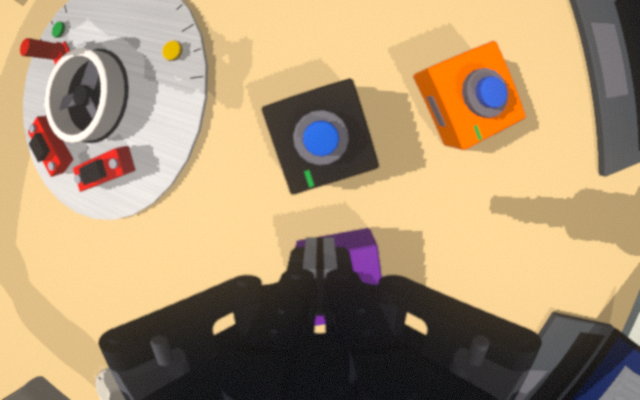

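Black controller's button sits at (320,138), i.e. (0.471, -0.314). Moving above it.

Emit:
move_arm([
  {"fingers":1,"translation":[20,0,5],"turn":[0,0,0]},
  {"fingers":1,"translation":[40,0.5,15],"turn":[0,0,0]},
  {"fingers":1,"translation":[52.5,0.5,35],"turn":[0,0,0]},
  {"fingers":1,"translation":[52.5,0.5,60],"turn":[0,0,0]},
  {"fingers":1,"translation":[52.5,0.5,75],"turn":[0,0,0]},
  {"fingers":1,"translation":[52.5,0.5,85],"turn":[0,0,0]},
  {"fingers":1,"translation":[52.5,0.5,85],"turn":[0,0,0]},
  {"fingers":1,"translation":[52.5,0.5,85],"turn":[0,0,0]},
])

```text
clock: 7.58
tcp_pos: [0.4724, -0.313, 0.0804]
tool_rot: [-3.141, -0.004, 0.0]
wrist_force: [-0.6, -0.2, 0.5]
gripper_width: -0.0001
```

```bash
python3 - <<'E'
from h import *
look("w9")
E
```

```text
7.5833 [ 0.4724 -0.313   0.0804] yaw 0.15837636841827035 [-0.5851  0.1222 -0.077   1.372   0.0001  2.5537] [-0.5866 -0.1626  0.5022]
```

Emit:
move_arm([
  {"fingers":1,"translation":[-1,0,3],"turn":[0,0,0]},
  {"fingers":1,"translation":[-1,0.5,6],"turn":[0,0,0]},
  {"fingers":1,"translation":[-1,0.5,9],"turn":[0,0,0]},
  {"fingers":1,"translation":[-1,0.5,11],"turn":[0,0,0]},
  {"fingers":1,"translation":[-1,0.5,11],"turn":[0,0,0]},
])

```text
clock: 8.05
tcp_pos: [0.4713, -0.3144, 0.0694]
tool_rot: [3.141, 0.003, 0.001]
wrist_force: [1.2, -0.4, 2.6]
gripper_width: 0.0001
```

Emit:
move_arm([
  {"fingers":1,"translation":[0,0,1],"turn":[0,0,0]},
  {"fingers":1,"translation":[0,0,2],"turn":[0,0,0]},
  {"fingers":1,"translation":[0,0,3],"turn":[0,0,0]},
  {"fingers":1,"translation":[0,0,3],"turn":[0,0,0]},
])

```text
clock: 8.38
tcp_pos: [0.4713, -0.3144, 0.0665]
tool_rot: [3.141, 0.003, 0.001]
wrist_force: [0.6, -1.9, 4.2]
gripper_width: 0.0004
```

Emit:
move_arm([
  {"fingers":1,"translation":[0,0,0.5],"turn":[0,0,0]},
  {"fingers":1,"translation":[0,0,1],"turn":[0,0,0]},
  {"fingers":1,"translation":[0,0,1.5],"turn":[0,0,0]},
  {"fingers":1,"translation":[0,0,1.5],"turn":[0,0,0]},
])

```text
clock: 8.72
tcp_pos: [0.4713, -0.3144, 0.0659]
tool_rot: [3.141, 0.003, 0.002]
wrist_force: [-1.4, -0.4, 11.7]
gripper_width: -0.0003
```

It bottomed out at 11.7 N, past the 5 N spring. Releasing.

Emit:
move_arm([
  {"fingers":1,"translation":[0,0,-5],"turn":[0,0,0]},
  {"fingers":1,"translation":[0,0,-12],"turn":[0,0,0]},
  {"fingers":1,"translation":[0,0,-30],"turn":[0,0,0]},
  {"fingers":1,"translation":[-20,0,-55],"turn":[0,0,0]},
  {"fingers":1,"translation":[-40,0,-80],"turn":[0,0,0]},
  {"fingers":1,"translation":[-53,0,-97],"turn":[0,0,0]},
  {"fingers":1,"translation":[-53,0,-97],"turn":[0,0,0]},
  {"fingers":1,"translation":[-53,0,-97],"turn":[0,0,0]},
])

```text
clock: 9.38
tcp_pos: [0.418, -0.3143, 0.1625]
tool_rot: [3.141, 0.002, 0.002]
wrist_force: [0.4, -0.2, -0.3]
gripper_width: 0.0
```

```bash
python3 - <<'E'
from h import *
s,p=look("w10");pose=(s["tcp_pos"],s["tool_rot"])
for a,c,_ in blobs(p,(105,120,50),(125,255,255),40)[0]: print(a,c)
q,d=vision.grab_frame("top")
for n,lo,hi in [("green",(45,60,40),(90,255,255)),("yellow",(20,130,60),(32,255,255)),("red0",(0,150,60),(6,255,255))]:
    for a,c,_ in blobs(q,lo,hi)[0]:
        if 230<c[0]<385 and 140<c[1]<290: print(n,a,c,onz("top",c,.016)[0])
c=np.hstack([cv2.resize(q[145:290,255:400],(500,500),interpolation=cv2.INTER_CUBIC)])
cv2.imwrite("pics/top2.png",np.clip(c[:,:,::-1]*1.7,0,255).astype(np.uint8))
E
```

```text
9.3833 [ 0.418  -0.3143  0.1625] yaw 0.06441302235659047 [-0.6449  0.0061 -0.0409  1.5226  0.0002  2.4956] [ 0.4017 -0.205  -0.2957]
746 [489.3311  91.2292]
1011 [318.7824 137.4382]
796 [612.1482 375.9925]
green 33 [293.1818 169.8182] [0.6293 0.0148 0.016 ]
yellow 25 [352.6  190.56] [ 0.5632 -0.1635  0.016 ]
red0 30 [301.5667 182.2333] [ 0.5912 -0.01    0.016 ]
red0 42 [287.381  212.7619] [0.4999 0.0341 0.016 ]
red0 35 [295.8    225.3143] [0.4617 0.0094 0.016 ]
red0 31 [330.0323 228.3226] [ 0.4508 -0.0933  0.016 ]
red0 37 [315.2162 232.3514] [ 0.4396 -0.0486  0.016 ]
```

View pics/w10.png

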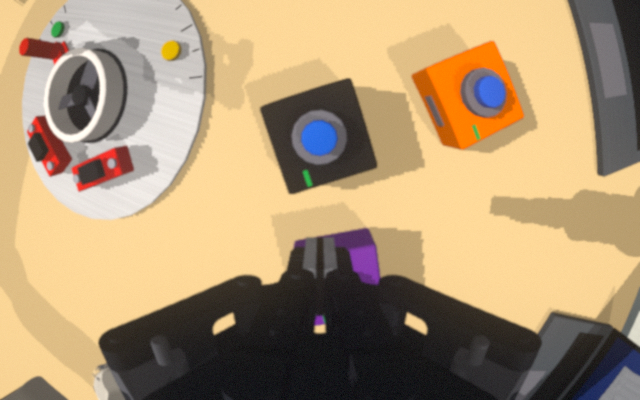

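View pics/top2.png

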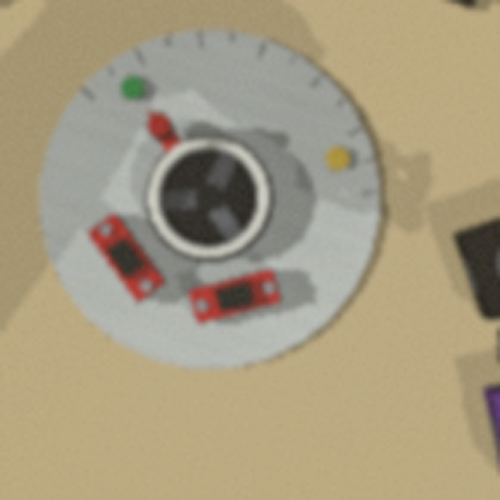

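Button is back up at (319,137), with the same apparent size as before. Both markers are unmoved and the lever points at green. Handing in.

```bash
python3 -c "
from rig import job
print(job.sign_off())"
```

```text
the job is handed in; nothing more can be done
None
```

I set the ring to the green marker, then pressed and released the blue button on the black controller. The job was handed in at about 9.5 s of the 51 s allowed.

- **Ring:** I pushed the lever anticlockwise with the outside of the shut fingers, from about -15.6° to 33.7° in world axes. With the fingers clear of the knob, the wrist view put the pointer tip at 33.85° and the green marker at 33.75°.
- **Button:** it bottomed out at 11.7 N, against the 5 N the spring needs. Before that the force rose as a spring would: 2.6 N, then 4.2 N. I judged the full press from this force and the height, because the button's travel can't be read directly. Afterwards the button looked the same size from the same viewpoint as before, so it is back up.
- **Other parts:** the top view shows the green marker within about 0.5 mm of where it was and the yellow one unmoved. Nothing but the knob and the button was touched. I did not re-measure the cup, cradle or teal bracket at the end.

No check failed. In the view from above, the two innermost pointer readings were spoiled by the red knob in the picture, so I used only the outer tip.

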